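Stack the modules and hold the test lever

TASK

Set the thick loose module case squarely, flush with its edges, on the module already fixed to the dock, and the thin case squarely on top of that, lowering them gently and letting go of each. Then, on the tester, flip the safety catch all the way over sideways, away from the lever, and only then pull the hold-to-test lever fully home towards the tester's front (the side with the small screen and brass sockets). The lever springs back, so finish while still holding it there with the gripper; leave the spool, multimeter and tray where they are.

Things in the scene. Friction and masses are not known exactly. Their poses are not given: they have to be found in the camera images.
- dock_top (a point): Centre of the top face of the module fixed on the dock, 48 mm above the bench. The dock is a fixed dark steel plate 90 x 130 x 8 mm with an aluminium module 60 (x) x 100 (y) x 40 mm bolted on its middle; axes are those of that module, z up.
- case_thick_center (a point): Centre (half-way up) of the thick loose module case, a closed aluminium box 60 (x) x 100 (y) x 50 mm (z), about 0.35 kg, standing flat on the bench. Its underside is 25 mm below this point. It may be turned end for end.
- case_thin_center (a point): Centre (half-way up) of the thin loose module case, a closed aluminium box 60 (x) x 100 (y) x 34 mm (z), about 0.24 kg, standing flat on the bench. Its underside is 17 mm below this point. It may be turned end for end.
- tester: Fixed tester: a grey base 160 (x) x 220 (y) x 30 mm, from y = -85 to +135 mm about the origin, carrying the lever and the catch. Origin on the bench under the middle of the lever's plane of swing; its -x side is the front, z up.
- lever_pivot (a point): Point on the lever's hinge axis (which runs along the tester's y), midway between its arms, 45 mm above the bench, 30 mm behind (+x of) the tester's origin.
- handle_center (a point): Middle of the lever's grip bar: the lever is a stirrup, two upright steel arms (12 x 8 mm, at tester y = +34 and -34 mm) joined at the top by a round black grip bar along the tester's y, diameter 20 mm, 60 mm free length between the arms, nothing below it for 80 mm. The bar is 110 mm from the pivot; at rest it leans back (+x), 35 mm behind and 104 mm above the pivot, 149 mm above the bench, and the space before and behind it is free. The frame turns with the lever.
- lever (a joint): Lever angle in rad: 0 at rest (leaning back 0.32 rad), growing as the grip bar is pulled forward (tester -x) in an arc about the pivot to the stop at 0.7 (leaning forward 0.38 rad; bar then 41 mm in front of and 102 mm above the pivot). A spring returns it: about 2 N at the grip bar at rest, 7 N at the stop. While the catch is on, its hook arm stands in front of the lever's +y arm and blocks it after about 0.1 rad.
- catch_hinge (a point): Point on the catch's hinge axis (which runs along the tester's x), 95 mm above the bench; 32 mm in x and +95 mm in y from the tester's origin, on a steel post 30 x 22 mm that stands behind it (+x 40 to 70 mm from the tester's origin) up to 103 mm.
- catch_tip (a point): Top end of the catch's thumb post: the catch is an L of 10 mm square steel bar; the thumb post stands up 80 mm from the hinge (with a black sleeve of 16 mm diameter on its last 18 mm), and the hook arm, 85 mm long, runs level from the hinge to tester -y across the front of the lever's near arm. The frame turns with the catch.
- catch (a joint): Catch angle in rad: 0 with the thumb post upright and the hook arm level in front of the lever (on; it may start up to 0.2), growing as the thumb post is tipped over sideways to tester +y, away from the lever, which raises the hook arm; stop at 1.5 (thumb post nearly level, hook arm nearly upright). Stiff: about 1 to 1.5 N at the thumb post; it stays where it is left.
- case_thick: The thick case; origin at the centre of its underside.
- case_thin: The thin case; origin at the centre of its underside.
- solder_spool: Bystander: steel solder spool, diameter 56 mm, 42 mm high, standing; origin at the centre of its underside. Leave alone.
- multimeter: Bystander: handheld multimeter lying flat, 160 (x) x 80 (y) x 36 mm plus a dial 6 mm higher; origin at the centre of its underside. Leave alone.
- parts_tray: Bystander: open tray 80 (x) x 140 (y) x 40 mm; origin at the centre of its underside. Leave alone.
Mind the look-alikes: they are no part of the job. What is shaped like the case_thick but red is not meant.

How it is judged:
On the way, in this order (a step that is already met when the one before it is completed fails the run):
1. the thick case stands squarely on the dock's module, let go (horizontal distance between case_thick_center and dock_top below 0.008 m and z of case_thick_center in the frame of dock_top between 0.021 and 0.029 m and angle between the y axis of case_thick_center and the y axis of dock_top, either way round below 0.1 rad and angle between case_thick_center's own z axis and vertical below 0.05 rad and contact force between the fingers and case_thick below 0.1 N and linear speed of case_thick below 0.02 m/s), for 0.2 s.
2. the thin case stands squarely on the thick one, let go (all of step 1 and horizontal distance between case_thin_center and case_thick_center below 0.008 m and z of case_thin_center in the frame of dock_top between 0.063 and 0.071 m and angle between the y axis of case_thin_center and the y axis of dock_top, either way round below 0.1 rad and angle between case_thin_center's own z axis and vertical below 0.05 rad and contact force between the fingers and case_thin below 0.1 N and linear speed of case_thin below 0.02 m/s), for 0.2 s.
3. the catch is flipped right over while the lever is still at rest (value of joint catch above 1.2 rad and value of joint lever below 0.12 rad), for 0.1 s.
4. the lever is pulled fully home (value of joint lever above 0.58 rad), for 0.3 s.
At the end, for the whole second after the job is handed in: Thick case on the dock's module, thin case on the thick one, each within 8 mm and 0.1 rad of square, level (0.05 rad), at rest, not touched by the fingers; catch over by more than 1.2 rad; lever beyond 0.58 rad, held by the fingers (over 1 N) (all of step 2 and value of joint catch above 1.2 rad and value of joint lever above 0.58 rad and contact force between the fingers and lever above 1 N); the arm keeps its last pose, push and grip.
It fails at once if the lever is pulled with the catch still on (value of joint lever above 0.25 rad and value of joint catch below 0.6 rad).
It fails at once if a case is dropped or knocked about (contact force between anything else and case_thick below 0.02 N and linear speed of case_thick above 0.45 m/s).
It fails at once if a case is dropped or knocked about (contact force between anything else and case_thin below 0.02 N and linear speed of case_thin above 0.45 m/s).
It fails at once if the spool, multimeter or tray is disturbed (distance of any of solder_spool, multimeter, parts_tray from where it was at the start of the episode above 0.03 m).
It also fails if it takes over 72 s, if anything falls off the work surface, if the arm or the gripper's body presses on something with over 40 N, if the wrist force passes 120 N, or if a joint passes its speed limit or range.

ROBOT

A 6-joint arm with a two-finger parallel gripper is mounted at the origin on the work surface. World frame = base frame: x ahead of the robot, y to its left, z up, the work surface at z = 0. Lengths are in m, angles in rad, forces in N, time in s.
With the tool pointing down it reaches from about 0.375 to 0.975 m from the base axis. Payload 3.8 kg.
Tool frame: the origin (TCP) lies at the very end of the fingers, on their centre line; the grasp point (between the pads) lies 19 mm behind it (bot.tcp_to_grasp is the z of the grasp point in the tool frame, in m); z points along the fingers, y is the direction in which the jaws open and shut (so a half turn about z gives the same grasp; the last joint's range is limited). The gripper opens to 85 mm and grips with 20 to 120 N. Pads are 22 mm wide; open, the fingers measure 114 mm over their backs; the gripper's body (76 mm by 85 mm) begins 54 mm behind the grasp point. The pads swing forward as they close: fully open they stand 13 mm farther back than shut.
Start: joints at [1.215, 0.264, 1.604, -0, 1.274, -0.037], TCP at [0.212, 0.641, 0.199] pointing down, gripper open.
Joint ranges: [-2.63, 2.63], [-0.94, 2.18], [0.31, 2.57], [-1.31, 4.45], [0, 2.66], [-2.55, 2.55]. Speed limits (rad/s): [2.57, 2.57, 3.14, 3.14, 3.14, 3.14].

INTERFACE

Orientations are given as a rotation vector (axis times angle).
In Python, from workcell import status, vision, job, bot gives the robot as it stands.
- The arm moves only by the tool apply_moves, never from a script. Its argument "deltas" is a list of rows, each a list of 7 numbers: the shift along the tool's x, y, z in m, then the turn, a rotation vector about the tool's x, y, z in rad, then the closure, from 0 (fully open) to 1 (shut). In form: [[x, y, z, rx, ry, rz, jaw], ...]. A call has 1 to 8 rows; each row is the pose to reach, as a shift and turn from the pose commanded when the call began, along the tool's axes at that moment; what a row does not reach only later rows make up. A row lasts 1/12 s, in which the tool goes at most 41.7 mm and 7.16 degrees, less where a joint would pass 70% of its speed; a pose out of reach is approached as far as the arm can. A call with a gripper value outside its range is refused whole. The fingers move at their own pace and stop on an object; "squeeze" is the grip in N (left out, the last holds). Time passes only in rows, so rows that repeat a pose let the fingers close. It gives the time, the measured TCP pose, the force and the opening at its end, in the units of the state.
- status.read_state(): the state, without advancing time (a new reading comes with each control period).
- vision.read_camera(name): name is "scene" or "top" or "wrist"; returns the picture (480x640x3 uint8, red, green, blue); there is no depth.
- vision.get_calibration(name): a dict with "fov_y" (degrees; the focal length in pixels is half the picture's height over the tangent of half this angle, whatever the lens; pixels are square), "cx", "cy" (the principal point, pixels), "R" (3x3) and "t" (3): a world point X has camera coordinates R X + t; the wrist camera has in their place "tool_from_camera" (4x4, takes a point from camera to tool coordinates, whose origin is the TCP and whose axes are the flange's). Camera axes: x right, y down, z forward; pixel columns grow to the right and rows downward; lengths in m; the calibration is good to about 2 mm. A picture is of the moment at which its call begins: read the wrist's pose just before it. get_calibration takes no time and is no camera call.
- job.finish_job(): hands the job in, once; it reports no verdict.
The state is a dict: "time": time; "q": joint angles; "joint_vel": joint speeds; "joint_torque": joint torques, N m; "tool_pos": TCP position; "tcp_rot": TCP orientation; "wrist_force": force on the tool from outside, world axes, zero at the start; "torque": the same for the moment, N m; "width": opening from 0.0 (shut) to 1.0 (fully open).
Only numpy, scipy, OpenCV 4.12 (cv2) and the standard library are available. Lean on these libraries where they do the work, as an engineer would, in place of code of your own. Each camera call takes 0.05 s, during which the arm holds its last target. There are 200 camera calls.

## Working session

There is one attempt and no reset: what is moved stays moved. The work goes in short steps, Python scripts to look and compute and a tool call to move; the robot and the scene stay as the last step left them, time stands still between calls to the robot, and variables do not carry over. Pictures are saved under pics/ and viewed, about 8 in all and at most 12, crops included, and the job is handed in when it is done.

Besides the shell and the picture viewer there is one more tool, called after "Emit:" as name(argument=value, ...) on one line, values as JSON. apply_moves: Moves the arm, as the interface text tells. Its arguments: {"type":"object","properties":{"deltas":{"type":"array","items":{"type":"array","items":{"type":"number"}}},"squeeze":{"type":"number"}},"required":["deltas"]}

```bash
mkdir -p pics; ls; python3 - <<'E'
from workcell import status, vision, job, bot
import cv2
print(status.read_state()); print(bot.tcp_to_grasp)
for n in ("scene","top"):
    im=vision.read_camera(n); cv2.imwrite(f"pics/{n}0.png",im[:,:,::-1]); print(n,vision.get_calibration(n))
print(vision.get_calibration("wrist"))
E
```

```text
pics
{'time': 0.0, 'q': array([ 1.21513408e+00,  2.64791793e-01,  1.60541334e+00,  1.71373131e-05,
        1.27369756e+00, -3.68386947e-02]), 'joint_vel': array([ 2.44183758e-05,  1.58666524e-03, -1.37153355e-03, -2.79529485e-04,
        1.48449903e-03, -4.88423443e-04]), 'joint_torque': array([-2.46865122e-03, -5.15115023e+01, -3.67315435e+01, -1.17777839e-05,
        1.26540047e-02,  2.24626611e-06]), 'tool_pos': array([0.21124746, 0.64022343, 0.19771484]), 'tcp_rot': array([-0.4986219 , -3.10129603,  0.00355341]), 'wrist_force': array([ 0.06347281,  0.2917659 , -0.44746587]), 'torque': array([-0.00196174,  0.01546536,  0.00366965]), 'width': 0.9996844629311465}
-0.0187
scene {'fov_y': 45.831844772720835, 'cx': 321.0908285956368, 'cy': 244.4511954642626, 'R': array([[-0.4323481 ,  0.9015769 ,  0.01530391],
       [ 0.68052489,  0.33738414, -0.65042895],
       [-0.59157501, -0.27079703, -0.75941291]]), 't': array([ 0.22935506, -0.27940592,  1.45227774])}
top {'fov_y': 43.66589389706191, 'cx': 318.5397596429269, 'cy': 248.52635242799317, 'R': array([[ 0.02884046, -0.99938548,  0.01992229],
       [-0.9961483 , -0.03038668, -0.0822509 ],
       [ 0.08280573, -0.01747341, -0.99641251]]), 't': array([-0.03971231,  0.50398889,  1.17876923])}
{'fov_y': 66.91312791395316, 'cx': 319.46927030709355, 'cy': 241.63644718453259, 'tool_from_camera': array([[-9.85487340e-04, -9.62339054e-01, -2.71850277e-01,
         6.96617802e-02],
       [ 9.99999500e-01, -9.94378791e-04, -1.05047905e-04,
        -1.15347218e-03],
       [-1.69230448e-04, -2.71850245e-01,  9.62339553e-01,
        -1.75046660e-01],
       [ 0.00000000e+00,  0.00000000e+00,  0.00000000e+00,
         1.00000000e+00]])}
```

View pics/top0.png

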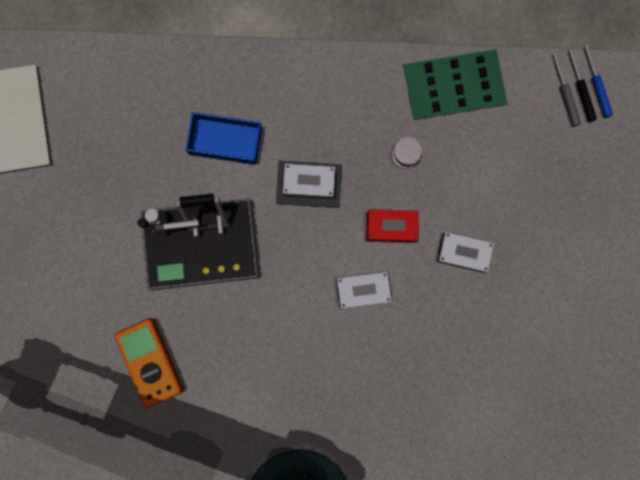

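View pics/scene0.png

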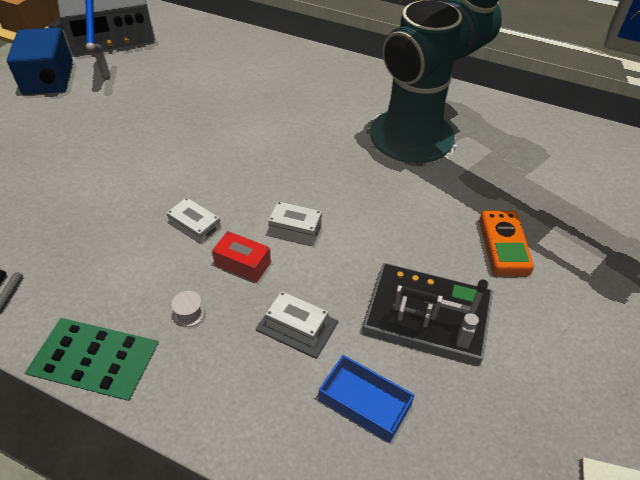

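Top view: the fixed dock is at (308,182), and the tester at (200,245) with its front facing the robot. There are three case-like boxes: silver (466,252), silver (364,290) and red (393,225, the look-alike, excluded). I still have to work out which silver box is thick, by triangulating the top faces.

```bash
cat > h.py <<'E'
import numpy as np, cv2
from scipy.spatial.transform import Rotation as Rn
from workcell import status, vision, job, bot
def cam(name, st=None):
    c=vision.get_calibration(name); f=240/np.tan(np.radians(c["fov_y"])/2)
    K=np.array([[f,0,c["cx"]],[0,f,c["cy"]],[0,0,1]])
    if name!="wrist": return K,np.array(c["R"]),np.array(c["t"])
    T=np.eye(4); T[:3,:3]=Rn.from_rotvec(st["tcp_rot"]).as_matrix(); T[:3,3]=st["tool_pos"]
    W=np.linalg.inv(T@np.array(c["tool_from_camera"])); return K,W[:3,:3],W[:3,3]
def proj(C,X):
    K,R,t=C; p=K@(R@np.asarray(X,float)+t); return p[:2]/p[2]
def ray(C,uv):
    K,R,t=C; d=R.T@np.linalg.solve(K,[uv[0],uv[1],1]); return -R.T@t,d/np.linalg.norm(d)
def plane(C,uv,z):
    o,d=ray(C,uv); return o+d*(z-o[2])/d[2]
def tri(C1,u1,C2,u2):
    (a,d),(b,e)=ray(C1,u1),ray(C2,u2); s=np.linalg.lstsq(np.c_[d,-e],b-a,rcond=None)[0]
    p,q=a+d*s[0],b+e*s[1]; return (p+q)/2,np.linalg.norm(p-q)
def whites(im,lo=150,amin=400):
    hsv=cv2.cvtColor(im,cv2.COLOR_RGB2HSV)
    m=((hsv[...,2]>lo)&(hsv[...,1]<40)).astype(np.uint8)*255
    m=cv2.morphologyEx(m,cv2.MORPH_OPEN,np.ones((3,3),np.uint8))
    cs=cv2.findContours(m,cv2.RETR_EXTERNAL,cv2.CHAIN_APPROX_NONE)[0]
    return [c for c in cs if cv2.contourArea(c)>amin]
E
python3 - <<'E'
from h import *
Cs,Ct=cam("scene"),cam("top")
T=cv2.imread("pics/top0.png")[:,:,::-1]; S=cv2.imread("pics/scene0.png")[:,:,::-1]
for nm,im,lo in(("t",T,150),("s",S,170)):
    for c in whites(im,lo,200): print(nm,np.round(cv2.minAreaRect(c)[0],1),np.round(cv2.minAreaRect(c)[1],1),cv2.contourArea(c), np.round(cv2.approxPolyDP(cv2.convexHull(c),5,True)[:,0].tolist()).tolist())
for z in (.034,.05): print(z,[plane(Ct,p,z).round(3) for p in ((466,252),(364,290),(308,180))])
for u,v in (((466,252),(193,215)),((364,290),(295,216)),((308,180),(297,314)),((407,149),(187,303))): print(tri(Ct,u,Cs,v))
st=status.read_state(); 
E
```

```text
t [363.8 289.7] [28.  48.2] 1219.5 [[386, 278], [385, 301], [341, 301], [344, 278]]
t [466.4 251.5] [47.3 27.1] 1142.5 [[446, 238], [487, 243], [487, 265], [445, 260]]
t [308.5 179.5] [47.6 27. ] 1150.5 [[286, 169], [328, 168], [331, 190], [291, 192]]
t [ 17.2 118. ] [98.8 47.8] 3934.0 [[34, 67], [46, 162], [0, 170], [0, 71]]
s [611.5 468.5] [55. 21.] 792.0 [[589, 458], [638, 470], [639, 479], [584, 479]]
s [296.3 312.5] [53.5 28.2] 1316.5 [[277, 296], [287, 293], [321, 308], [316, 330], [271, 316]]
s [186.  302.5] [23. 28.] 514.0 [[199, 295], [194, 311], [173, 309], [178, 293]]
s [294.4 215.2] [47.7 20.9] 846.5 [[270, 215], [281, 202], [319, 213], [309, 229]]
s [192.3 214.4] [42.8 24.1] 831.5 [[171, 208], [190, 199], [214, 220], [195, 230], [171, 215]]
s [544.   39.8] [90.7  3.8] 230.0 [[500, 29], [588, 51]]
0.034 [array([ 0.506, -0.318,  0.034]), array([ 0.425, -0.117,  0.034]), array([0.641, 0.001, 0.034])]
0.05 [array([ 0.505, -0.314,  0.05 ]), array([ 0.424, -0.115,  0.05 ]), array([0.637, 0.   , 0.05 ])]
(array([ 0.50559626, -0.31774122,  0.03180659]), np.float64(0.0021214070003729647))
(array([ 0.42386472, -0.11423186,  0.04705882]), np.float64(0.002356092751968612))
(array([0.63855712, 0.00120913, 0.04312193]), np.float64(0.0015676872329090138))
(array([ 0.70726908, -0.19388449,  0.04317266]), np.float64(0.0033990768758712236))
```

```bash
cat >> h.py <<'E'
def go(p,yaw):
    "shift and turn (tool axes) to TCP p, tool down, jaws opening along world direction yaw"
    st=status.read_state(); R=Rn.from_rotvec(st["tcp_rot"]).as_matrix()
    y=np.array([np.cos(yaw),np.sin(yaw),0]); z=np.array([0,0,-1.]); G=np.c_[np.cross(y,z),y,z]
    print("delta",np.round(R.T@(np.array(p)-st["tool_pos"]),4).tolist(),np.round(Rn.from_matrix(R.T@G).as_rotvec(),4).tolist(),"t",round(st["time"],2))
E
python3 - <<'E'
from h import *
S=cv2.imread("pics/scene0.png")
cv2.imwrite("pics/crop1.png",cv2.resize(S[185:290,150:340],None,fx=4,fy=4,interpolation=cv2.INTER_CUBIC))
go([.211,.64,.32],1.25)
go([.424,-.115,.25],0.0)
E
```

```text
delta [0.0002, -0.0006, -0.1221] [-0.002, -0.0001, 0.002] t 0.1
delta [-0.4387, -0.6507, -0.0509] [-0.0018, 0.0012, 1.252] t 0.1
```

View pics/crop1.png

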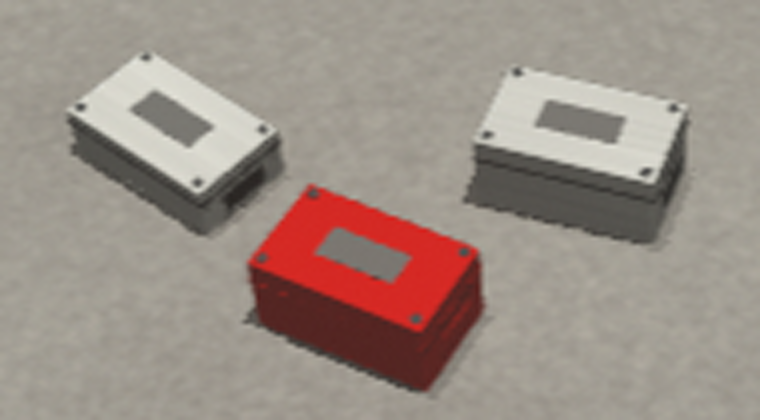

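The crop confirms it: the right silver case (crop 580,150) is thick, the left silver (170,140) is thin, and the red one is the decoy. Next I move over the thick case.

Emit:
apply_moves(deltas=[[0, 0, -0.04, 0, 0, 0, 0], [0, 0, -0.08, 0, 0, 0, 0], [-0.02, -0.03, -0.1, 0, 0, 0.12, 0], [-0.05, -0.065, -0.1, 0, 0, 0.24, 0], [-0.07, -0.1, -0.1, 0, 0, 0.36, 0], [-0.09, -0.135, -0.1, 0, 0, 0.48, 0], [-0.11, -0.17, -0.1, 0, 0, 0.6, 0], [-0.13, -0.2, -0.1, 0, 0, 0.72, 0]])

```text
time: 0.77
tool_pos: [0.2719, 0.4076, 0.2985]
tcp_rot: [1.567, 2.723, -0.002]
wrist_force: [1.7, -0.5, 1.3]
width: 0.999
```

```bash
python3 -c "
from h import *
go([.424,-.115,.25],0.0)"
```

```text
delta [-0.5282, -0.1311, 0.0491] [-0.0007, 0.0011, 0.5264] t 0.77
```

Emit:
apply_moves(deltas=[[-0.04, -0.01, 0, 0, 0, 0.1, 0], [-0.08, -0.02, 0, 0, 0, 0.2, 0], [-0.12, -0.03, 0, 0, 0, 0.3, 0], [-0.16, -0.04, 0, 0, 0, 0.4, 0], [-0.2, -0.05, 0, 0, 0, 0.526, 0], [-0.24, -0.06, 0.0, 0, 0, 0.526, 0], [-0.28, -0.07, 0.01, 0, 0, 0.526, 0], [-0.32, -0.08, 0.02, 0, 0, 0.526, 0]])

```text
time: 1.43
tool_pos: [0.3656, 0.0936, 0.2798]
tcp_rot: [2.213, 2.228, 0.003]
wrist_force: [1.3, -0.2, -0.5]
width: 1.0
```

```bash
python3 -c "
from h import *
go([.424,-.115,.25],0.0)"
```

```text
delta [-0.209, 0.057, 0.0298] [0.0022, -0.0004, 0.0064] t 1.43
```

Emit:
apply_moves(deltas=[[-0.04, 0.01, 0.005, 0, 0, 0, 0], [-0.08, 0.02, 0.01, 0, 0, 0, 0], [-0.12, 0.03, 0.02, 0, 0, 0, 0], [-0.16, 0.045, 0.03, 0, 0, 0, 0], [-0.19, 0.055, 0.03, 0, 0, 0, 0], [-0.2, 0.055, 0.03, 0, 0, 0, 0], [-0.2, 0.055, 0.03, 0, 0, 0, 0]])

```text
time: 2.02
tool_pos: [0.4211, -0.1065, 0.2487]
tcp_rot: [-2.218, -2.222, 0.002]
wrist_force: [0.9, 0.3, 0.9]
width: 0.999
```

```bash
cat >> h.py <<'E'
def shot(fn):
    st=status.read_state(); im=vision.read_camera("wrist"); cv2.imwrite(fn,im[:,:,::-1]); return im,cam("wrist",st)
def boxes(im,C,z,lo=150,amin=3000):
    "white top faces: hull cast on plane z -> rect centre, size, yaw of the short side (world)"
    for c in whites(im,lo,amin):
        P=np.array([plane(C,p,z)[:2] for p in cv2.convexHull(c)[:,0].astype(float)],np.float32)*1000
        b=cv2.boxPoints(cv2.minAreaRect(P)); e=b[1]-b[0],b[2]-b[1]
        e=sorted(e,key=np.linalg.norm); yaw=np.arctan(e[0][1]/e[0][0])
        print("box",b.mean(0).round(1),"size",[round(float(np.linalg.norm(i)),1) for i in e],"yaw",round(float(yaw),4),"px",cv2.minAreaRect(c)[0])
E
python3 - <<'E'
from h import *
im,C=shot("pics/w1.png"); st=status.read_state(); print(st["tool_pos"],st["tcp_rot"])
for lo in (130,150,170): boxes(im,C,.05,lo)
E
```

```text
[ 0.42098073 -0.10483503  0.24889833] [-2.21680010e+00 -2.22351700e+00  5.83596316e-04]
box [ 153.6 -267.4] size [199.6, 206.5] yaw 1.3358 px (94.5, 320.0)
box [ 368.6 -180.1] size [70.1, 94.3] yaw 1.2808 px (272.7059020996094, 272.1764831542969)
box [ 450.1 -149.5] size [464.4, 640.9] yaw -1.5671 px (333.5, 212.5)
box [ 368.7 -313.5] size [161.2, 195.5] yaw 1.3903 px (276.8560485839844, 375.7064514160156)
box [ 157.5 -242. ] size [143.8, 205.6] yaw 1.3093 px (82.98118591308594, 319.22711181640625)
box [ 368.6 -180.3] size [69.9, 94.1] yaw 1.286 px (272.6764831542969, 272.29412841796875)
box [362.5  -2.2] size [71.3, 102.2] yaw 1.2518 px (258.8512268066406, 98.15238952636719)
box [ 540.2 -101.1] size [448.1, 553.8] yaw 0.7526 px (383.5, 212.0)
box [636.3  -1.6] size [58.0, 98.0] yaw -0.0308 px (546.32080078125, 97.21212768554688)
```

View pics/w1.png

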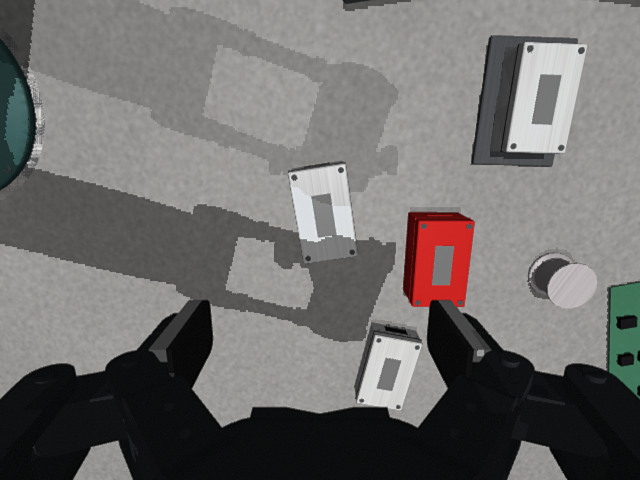

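Wrist view: thick (322,212), red decoy (440,260), thin (389,370), dock (545,98), spool (565,285). A shadow crosses the thick case, so I'll use the four dark corner screws of each top face.

```bash
cat >> h.py <<'E'
def screws(im,C,z,seeds,r=6):
    g=cv2.cvtColor(im,cv2.COLOR_RGB2GRAY); P=[]
    for u,v in seeds:
        w=g[v-r:v+r+1,u-r:u+r+1].astype(float); k=np.clip(np.median(w)-30-w,0,None)
        n,l,s,c=cv2.connectedComponentsWithStats((k>0).astype(np.uint8))
        # the dark blob nearest the window's middle
        i=1+np.argmin(np.hypot(*(c[1:]-r).T)); k=k*(l==i); yy,xx=np.mgrid[-r:r+1,-r:r+1]
        P.append(plane(C,(u+(k*xx).sum()/k.sum(),v+(k*yy).sum()/k.sum()),z)[:2]*1000)
    P=np.array(P); b=cv2.boxPoints(cv2.minAreaRect(P.astype(np.float32)))
    d=[P[(i+1)%4]-P[i] for i in range(4)]; L=[np.linalg.norm(x) for x in d]
    s=[x*np.sign(x[0]) for x,l in zip(d,L) if l<60]; s=sum(s)
    lo=[x*np.sign(x[1]) for x,l in zip(d,L) if l>=60]; lo=sum(lo)
    print("ctr",P.mean(0).round(1),"sides",np.round(L,1),"yaw short",round(float(np.arctan2(s[1],s[0])),4),"yaw long-90",round(float(np.arctan2(-lo[0],lo[1])),4))
E
python3 - <<'E'
from h import *
im=cv2.imread("pics/w1.png")[:,:,::-1].copy(); C=cam("wrist",status.read_state())
screws(im,C,.05,[(294,178),(341,170),(352,252),(308,259)])
screws(im,C,.048,[(515,147),(561,149),(586,50),(530,48)])
screws(im,C,.034,[(377,340),(418,346),(400,406),(360,401)])
E
```

```text
ctr [ 423.7 -113.7] sides [48.  88.1 48.1 87.9] yaw short 0.1576 yaw long-90 0.1557
ctr [6.382e+02 6.000e-01] sides [47.9 88.  48.6 88.1] yaw short -0.0307 yaw long-90 -0.034
ctr [ 505.4 -317.9] sides [47.9 87.9 47.7 88.1] yaw short -0.2013 yaw long-90 -0.2038
```

```bash
python3 -c "
from h import *
go([.4237,-.1137,.015],0.157)"
```

```text
delta [-0.0091, 0.0031, 0.2339] [-0.0015, -0.0011, -0.154] t 2.07
```

Emit:
apply_moves(deltas=[[-0.009, 0.003, 0.03, -0.0015, -0.001, -0.08, 0], [-0.009, 0.003, 0.07, -0.0015, -0.001, -0.154, 0], [-0.009, 0.003, 0.11, -0.0015, -0.001, -0.154, 0], [-0.009, 0.003, 0.14, -0.0015, -0.001, -0.154, 0], [-0.009, 0.003, 0.17, -0.0015, -0.001, -0.154, 0], [-0.009, 0.003, 0.2, -0.0015, -0.001, -0.154, 0], [-0.009, 0.003, 0.225, -0.0015, -0.001, -0.154, 0], [-0.009, 0.003, 0.234, -0.0015, -0.001, -0.154, 0]])

```text
time: 2.73
tool_pos: [0.4211, -0.1104, 0.0121]
tcp_rot: [-2.031, -2.39, 0.003]
wrist_force: [-1.6, 0.5, -0.1]
width: 1.0
```

Emit:
apply_moves(deltas=[[0, 0, 0, 0, 0, 0, 0], [0, 0, 0, 0, 0, 0, 0]])

```text
time: 2.9
tool_pos: [0.4248, -0.1124, 0.0161]
tcp_rot: [2.034, 2.392, 0.001]
wrist_force: [1.1, -1.5, 0.3]
width: 1.0
```

```bash
python3 -c "
from h import *
go([.4237,-.1137,.015],0.157)"
```

```text
delta [-0.0011, -0.0013, 0.0011] [0.0015, 0.0009, 0.0043] t 2.9
```

Emit:
apply_moves(deltas=[[-0.001, -0.001, 0.001, 0, 0, 0.004, 0], [-0.001, -0.001, 0.001, 0, 0, 0.004, 0.3], [-0.001, -0.001, 0.001, 0, 0, 0.004, 0.6], [-0.001, -0.001, 0.001, 0, 0, 0.004, 1], [-0.001, -0.001, 0.001, 0, 0, 0.004, 1], [-0.001, -0.001, 0.001, 0, 0, 0.004, 1], [-0.001, -0.001, 0.001, 0, 0, 0.004, 1], [-0.001, -0.001, 0.001, 0, 0, 0.004, 1]], squeeze=50)

```text
time: 3.57
tool_pos: [0.4267, -0.1158, 0.0178]
tcp_rot: [2.037, 2.382, 0.003]
wrist_force: [-5.4, -1.1, 15.3]
width: 0.012
```

Emit:
apply_moves(deltas=[[0, 0, 0, 0, 0, 0, 1], [0, 0, 0, 0, 0, 0, 1], [0, 0, -0.01, 0, 0, 0, 1], [0, 0, -0.03, 0, 0, 0, 1], [0, 0, -0.055, 0, 0, 0, 1], [0, 0, -0.08, 0, 0, 0, 1], [0, 0, -0.1, 0, 0, 0, 1], [0, 0, -0.11, 0, 0, 0, 1]])

```text
time: 4.23
tool_pos: [0.4254, -0.115, 0.1278]
tcp_rot: [2.038, 2.383, 0.004]
wrist_force: [0.5, -0.4, 0.5]
width: -0.004
```

```bash
python3 -c "
from h import *
print(status.read_state()['width'])
go([.6382,.0006,.18],-.032)"
```

```text
-0.0035751887631509916
delta [0.081, 0.2285, -0.0511] [0.0063, 0.0028, 0.1878] t 4.23
```

```bash
python3 - <<'E'
from h import *
im,C=shot("pics/w2.png")
E
```

```text
(no output)
```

View pics/w2.png

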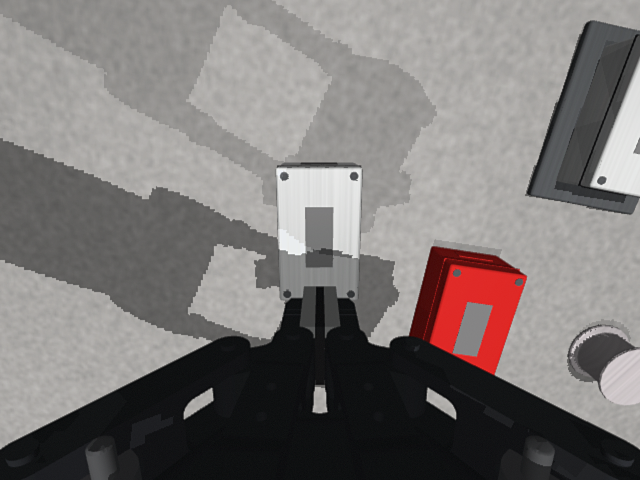

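```bash
python3 - <<'E'
from h import *
im=cv2.imread("pics/w2.png")[:,:,::-1].copy(); st=status.read_state(); C=cam("wrist",st)
for z in (.05,.06,.08):screws(im,C,z,[(285,176),(353,176),(350,294),(287,294)])
print(st["tool_pos"]); print(proj(C,st["tool_pos"]),proj(C,st["tool_pos"]-[0,0,.0187]),proj(C,[.4237,-.1137,.05]))
T=vision.read_camera("top"); cv2.imwrite("pics/top1.png",cv2.resize(T[180:340,280:520],None,fx=3,fy=3)[:,:,::-1])
E
```

```text
ctr [ 424.8 -116.7] sides [48.2 90.5 47.  88.2] yaw short 0.1325 yaw long-90 0.1463
ctr [ 424.4 -114. ] sides [46.3 86.9 45.1 84.7] yaw short 0.1325 yaw long-90 0.1463
ctr [ 423.5 -108.5] sides [42.5 79.8 41.4 77.8] yaw short 0.1325 yaw long-90 0.1463
[ 0.42614895 -0.11524513  0.12869934]
[321.72016207 276.84700592] [321.30853534 264.60546924] [317.34774318 234.09616774]
```

The jaws shut without the case: it is still on the bench, within about 3 mm of where it was. They probably held it only at the very tips and it slipped out. I'll open, re-measure, and grip deeper, closing in stages.

Emit:
apply_moves(deltas=[[0, 0, -0.03, 0, 0, 0, 0], [0, 0, -0.06, 0, 0, 0, 0], [0, 0, -0.06, 0, 0, 0, 0], [0, 0, -0.06, 0, 0, 0, 0], [0, 0, -0.06, 0, 0, 0, 0]])

```text
time: 4.75
tool_pos: [0.4224, -0.114, 0.1828]
tcp_rot: [-2.041, -2.387, 0.001]
wrist_force: [-0.2, -0.4, 0.5]
width: 0.708
```

```bash
cat >> h.py <<'E'
def expect(C,c,yaw,z):
    "pixel seeds of the four screws of a case whose top centre is c (mm)"
    x=np.array([np.cos(yaw),np.sin(yaw)]); y=np.array([-x[1],x[0]])
    return [tuple(np.round(proj(C,np.r_[(np.array(c)+a*24*x+b*44*y)/1000,z])).astype(int)) for a,b in((-1,1),(1,1),(1,-1),(-1,-1))]
E
python3 - <<'E'
from h import *
im,C=shot("pics/w3.png"); s=expect(C,(424.8,-116),.146,.05); print(s)
screws(im,C,.05,s,7); print(status.read_state()["tool_pos"],status.read_state()["width"])
cv2.imwrite("pics/w3c.png",cv2.resize(im[120:360,200:440],None,fx=2,fy=2)[:,:,::-1])
E
```

```text
[(np.int64(295), np.int64(172)), (np.int64(353), np.int64(172)), (np.int64(349), np.int64(271)), (np.int64(296), np.int64(271))]
ctr [ 424.  -115.5] sides [48.1 88.1 48.1 88.1] yaw short 0.1546 yaw long-90 0.1532
[ 0.42200494 -0.11381005  0.18223549] 0.7950433324883649
```

View pics/w3.png

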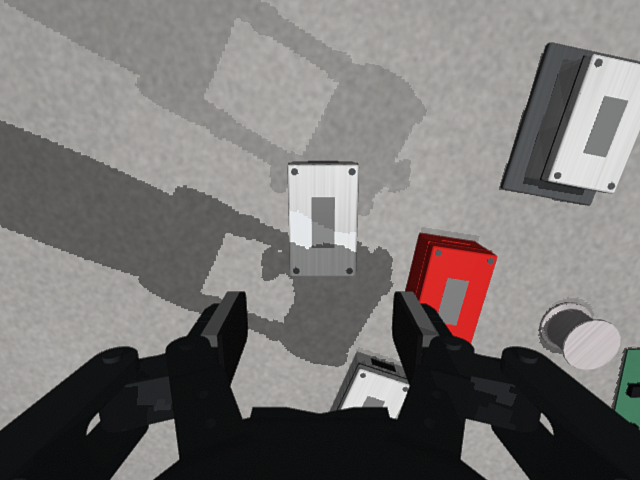

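The picture explains the failure. At the moment of closing, the fingers were pushed up with 15 N at TCP z=0.018, and the drawn tips appear about 30 mm behind the stated TCP. So the fingers closed on top of the case, and the real tips sit about 33 mm higher than the reported TCP. I'll check this against the scene camera before going lower.

```bash
python3 - <<'E'
from h import *
st=status.read_state(); C=cam("scene"); im=vision.read_camera("scene")
R=Rn.from_rotvec(st["tcp_rot"]).as_matrix()
im=im.copy()
u0=proj(C,st["tool_pos"]).astype(int)
print(u0,st["tool_pos"],st["width"])
a,b=max(u0[0]-75,0),max(u0[1]-110,0)
c=cv2.resize(im[b:b+150,a:a+150],None,fx=4,fy=4,interpolation=cv2.INTER_CUBIC)
for d,col in((0,(255,0,0)),(.0325,(0,255,0)),(.073,(0,0,255))):
    for s in(-.05,0,.05):
        u=(proj(C,st["tool_pos"]+R@[0,s,-d])-[a,b])*4; cv2.circle(c,tuple(u.astype(int)),3,col,-1)
cv2.imwrite("pics/s1.png",c[:,:,::-1])
E
```

```text
[293 167] [ 0.42200494 -0.11381005  0.18223549] 0.7950433324883649
```

View pics/s1.png

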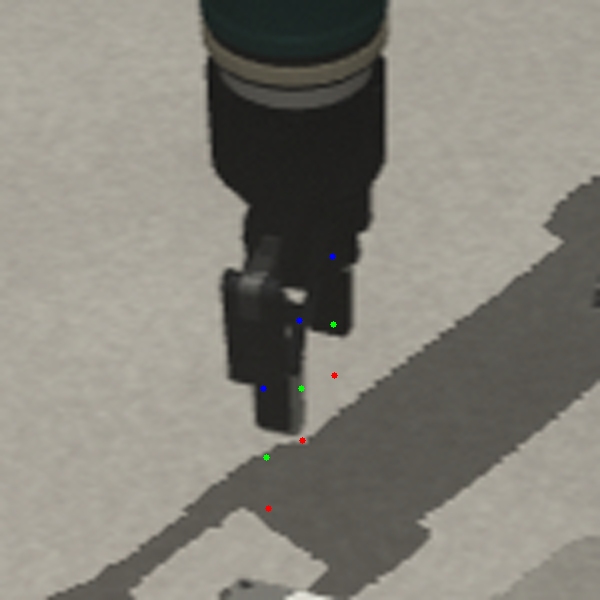

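The scene picture agrees: the finger ends sit about 25 to 35 mm above the reported TCP plane (red dots). I'll descend that much lower, watching the force, and close in stages.

```bash
python3 -c "
from h import *
go([.4240,-.1155,-.024],0.154)"
```

```text
delta [-0.0022, 0.0022, 0.2061] [-0.0022, -0.0008, 0.002] t 4.85
```

Emit:
apply_moves(deltas=[[-0.002, 0.002, 0.03, -0.002, 0, 0.002, 0], [-0.002, 0.002, 0.065, -0.002, 0, 0.002, 0], [-0.002, 0.002, 0.1, -0.002, 0, 0.002, 0], [-0.002, 0.002, 0.13, -0.002, 0, 0.002, 0], [-0.002, 0.002, 0.15, -0.002, 0, 0.002, 0], [-0.002, 0.002, 0.165, -0.002, 0, 0.002, 0], [-0.002, 0.002, 0.175, -0.002, 0, 0.002, 0], [-0.002, 0.002, 0.18, -0.002, 0, 0.002, 0]])

```text
time: 5.52
tool_pos: [0.4235, -0.1153, 0.0017]
tcp_rot: [-2.043, -2.384, 0.0]
wrist_force: [-0.1, -0.5, 0.3]
width: 1.001
```

Emit:
apply_moves(deltas=[[0, 0, 0.008, 0, 0, 0, 0], [0, 0, 0.016, 0, 0, 0, 0], [0, 0, 0.022, 0, 0, 0, 0], [0, 0, 0.026, 0, 0, 0, 0], [0, 0, 0.026, 0, 0, 0, 0], [0, 0, 0.026, 0, 0, 0, 0]])

```text
time: 6.02
tool_pos: [0.4262, -0.1161, -0.0215]
tcp_rot: [2.042, 2.383, 0.003]
wrist_force: [-0.7, 0.7, -0.2]
width: 0.997
```

Emit:
apply_moves(deltas=[[0, 0, 0, 0, 0, 0, 0.2], [0, 0, 0, 0, 0, 0, 0.3], [0, 0, 0, 0, 0, 0, 0.4], [0, 0, 0, 0, 0, 0, 0.45], [0, 0, 0, 0, 0, 0, 0.45], [0, 0, 0, 0, 0, 0, 0.45], [0, 0, 0, 0, 0, 0, 0.45], [0, 0, 0, 0, 0, 0, 0.45]], squeeze=50)

```text
time: 6.68
tool_pos: [0.4269, -0.1164, -0.0209]
tcp_rot: [2.041, 2.382, 0.004]
wrist_force: [0.3, -0.2, 5.8]
width: 0.696
```

```bash
python3 -c "
from h import *
for i in range(3): s=status.read_state(); print(s['tool_pos'],s['tcp_rot'],s['width'])"
```

```text
[ 0.42692475 -0.11638061 -0.0208531 ] [2.04101071 2.38248743 0.00371909] 0.6962533206083351
[ 0.42692475 -0.11638061 -0.0208531 ] [2.04101071 2.38248743 0.00371909] 0.6962533206083351
[ 0.42692475 -0.11638061 -0.0208531 ] [2.04101071 2.38248743 0.00371909] 0.6962533206083351
```

The case is gripped: width 0.696, about 59 mm. Lifting.

Emit:
apply_moves(deltas=[[0, 0, 0, 0, 0, 0, 1], [0, 0, -0.005, 0, 0, 0, 1], [0, 0, -0.02, 0, 0, 0, 1], [0, 0, -0.045, 0, 0, 0, 1], [0, 0, -0.07, 0, 0, 0, 1], [0, 0, -0.09, 0, 0, 0, 1], [0, 0, -0.105, 0, 0, 0, 1], [0, 0, -0.11, 0, 0, 0, 1]])

```text
time: 7.35
tool_pos: [0.4268, -0.1164, 0.0906]
tcp_rot: [2.04, 2.381, 0.005]
wrist_force: [0.0, -0.4, -2.9]
width: 0.697
```

```bash
python3 -c "
from h import *
print(status.read_state()['width'])
go([.6382,.0006,.095],-.032)"
```

```text
0.6965420887645558
delta [0.0832, 0.2269, -0.0032] [0.0065, 0.0019, 0.186] t 7.35
```

Emit:
apply_moves(deltas=[[0.006, 0.015, -0.003, 0.003, 0.001, 0.02, 1], [0.016, 0.045, -0.003, 0.006, 0.002, 0.05, 1], [0.029, 0.08, -0.003, 0.006, 0.002, 0.08, 1], [0.042, 0.115, -0.003, 0.006, 0.002, 0.11, 1], [0.055, 0.15, -0.003, 0.006, 0.002, 0.14, 1], [0.067, 0.185, -0.003, 0.006, 0.002, 0.17, 1], [0.077, 0.21, -0.003, 0.006, 0.002, 0.186, 1], [0.081, 0.222, -0.003, 0.006, 0.002, 0.186, 1]])

```text
time: 8.02
tool_pos: [0.6346, 0.0003, 0.0903]
tcp_rot: [-2.253, -2.184, 0.002]
wrist_force: [-0.1, 0.3, -2.1]
width: 0.694
```

Emit:
apply_moves(deltas=[[0.001, 0.004, 0, 0, 0, 0, 1], [0.001, 0.004, 0, 0, 0, 0, 1], [0.001, 0.004, 0, 0, 0, 0, 1]])

```text
time: 8.27
tool_pos: [0.6348, -0.0014, 0.0905]
tcp_rot: [-2.253, -2.182, 0.006]
wrist_force: [-0.4, 0.2, -2.8]
width: 0.697
```

```bash
python3 - <<'E'
from h import *
im,C=shot("pics/w4.png"); st=status.read_state(); print(st["tool_pos"],st["width"],st["time"])
zt=.05+st["tool_pos"][2]+.0209
s=expect(C,st["tool_pos"][:2]*1000,-.032,zt); print(zt,s)
go([.6382,.0006,.095],-.032)
E
```

```text
[ 0.63475919 -0.0016709   0.09090781] 0.6942834270257858 8.3167
0.16180780998528885 [(np.int64(239), np.int64(225)), (np.int64(403), np.int64(225)), (np.int64(388), np.int64(464)), (np.int64(254), np.int64(464))]
delta [0.0024, 0.0033, -0.0041] [-0.0055, -0.0007, -0.0004] t 8.32
```

View pics/w4.png

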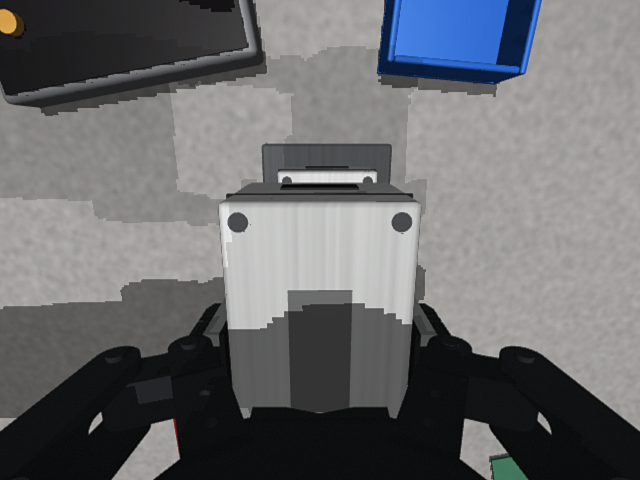

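The case is held level above the dock, with its two front screws at (237,222) and (402,222); the dock's front screws show at (287,181) and (369,181). I'll compute the offset between the two pairs.

```bash
cat >> h.py <<'E'
def two(im,C,z,seeds,r):
    "case centre from its two +y screws"
    g=cv2.cvtColor(im,cv2.COLOR_RGB2GRAY); P=[]
    for u,v in seeds:
        w=g[v-r:v+r+1,u-r:u+r+1].astype(float); k=(w<(w.min()+np.median(w))/2).astype(np.uint8)
        n,l,s,c=cv2.connectedComponentsWithStats(k); i=1+np.argmin(np.hypot(*(c[1:]-r).T))
        P.append(plane(C,(u-r+c[i][0],v-r+c[i][1]),z)[:2]*1000)
    d=P[1]-P[0]; a=np.arctan2(d[1],d[0]); c=(P[0]+P[1])/2+44*np.array([np.sin(a),-np.cos(a)])
    print("ctr",c.round(1),"gap",round(float(np.linalg.norm(d)),1),"yaw",round(float(a),4)); return c,a
E
python3 - <<'E'
from h import *
im=cv2.imread("pics/w4.png")[:,:,::-1].copy(); st=status.read_state(); C=cam("wrist",st)
for zt in (.157,.162,.167): two(im,C,zt,[(237,222),(402,222)],16)
two(im,C,.048,[(287,181),(369,181)],6)
print(st["tool_pos"])
E
```

```text
ctr [634.3  -2. ] gap 50.4 yaw -0.0301
ctr [634.4  -0.9] gap 48.1 yaw -0.0301
ctr [6.344e+02 2.000e-01] gap 45.8 yaw -0.0301
ctr [641.5  -2.6] gap 47.9 yaw 0.0433
[ 0.63475919 -0.0016709   0.09090781]
```

```bash
python3 -c "
from h import *
go([.6386,-.0002,.034],-.034)"
```

```text
delta [0.0016, 0.0041, 0.0569] [-0.0055, -0.0007, 0.0016] t 8.32
```

Emit:
apply_moves(deltas=[[0.001, 0.003, 0.005, -0.003, 0, 0, 1], [0.0015, 0.004, 0.015, -0.0055, 0, 0.001, 1], [0.0015, 0.004, 0.027, -0.0055, 0, 0.001, 1], [0.0015, 0.004, 0.039, -0.0055, 0, 0.001, 1], [0.0015, 0.004, 0.048, -0.0055, 0, 0.001, 1], [0.0015, 0.004, 0.054, -0.0055, 0, 0.001, 1], [0.0015, 0.004, 0.057, -0.0055, 0, 0.001, 1], [0.0015, 0.004, 0.057, -0.0055, 0, 0.001, 1]])

```text
time: 8.98
tool_pos: [0.6396, 0.0003, 0.0336]
tcp_rot: [-2.258, -2.184, -0.002]
wrist_force: [0.3, 0.0, -2.7]
width: 0.696
```

```bash
python3 - <<'E'
from h import *
st=status.read_state()
im,C=shot("pics/w5.png"); zt=.05+st["tool_pos"][2]+.0209
print(st["tool_pos"],zt)
two(im,C,zt,[(237,222),(402,222)],16)
go([.6386,-.0002,.027],-.034)
E
```

```text
[6.39600588e-01 3.27712543e-04 3.35992441e-02] 0.10449924413267486
ctr [638.7   1.1] gap 48.2 yaw -0.0321
delta [-0.0006, -0.0017, 0.0075] [0.002, -0.001, 0.0011] t 9.03
```

Aligned to within about 0.7 mm. Lowering slowly until it touches.

Emit:
apply_moves(deltas=[[-0.0003, -0.0008, 0.0015, 0, 0, 0, 1], [-0.0003, -0.0008, 0.003, 0, 0, 0, 1], [-0.0003, -0.0008, 0.0045, 0, 0, 0, 1], [-0.0003, -0.0008, 0.0055, 0, 0, 0, 1], [-0.0003, -0.0008, 0.0062, 0, 0, 0, 1], [-0.0003, -0.0008, 0.0065, 0, 0, 0, 1], [-0.0003, -0.0008, 0.0065, 0, 0, 0, 1]])

```text
time: 9.62
tool_pos: [0.6398, 0.0001, 0.0286]
tcp_rot: [2.257, 2.184, 0.004]
wrist_force: [0.7, -0.0, -1.7]
width: 0.703
```

Emit:
apply_moves(deltas=[[0, 0, 0.0005, 0, 0, 0, 1], [0, 0, 0.001, 0, 0, 0, 1], [0, 0, 0.0015, 0, 0, 0, 1], [0, 0, 0.0015, 0, 0, 0, 1]])

```text
time: 9.95
tool_pos: [0.6399, 0.0001, 0.0273]
tcp_rot: [2.257, 2.183, 0.005]
wrist_force: [0.7, 0.4, -1.0]
width: 0.695
```

Emit:
apply_moves(deltas=[[0, 0, 0.0005, 0, 0, 0, 1], [0, 0, 0.001, 0, 0, 0, 1], [0, 0, 0.001, 0, 0, 0, 1]])

```text
time: 10.2
tool_pos: [0.64, 0.0002, 0.0272]
tcp_rot: [2.257, 2.183, 0.005]
wrist_force: [-3.6, 0.6, 5.1]
width: 0.696
```

Contact: +5 N against −2.8 N when it was hanging. Releasing slowly.

Emit:
apply_moves(deltas=[[0, 0, 0, 0, 0, 0, 0.25], [0, 0, 0, 0, 0, 0, 0.2], [0, 0, 0, 0, 0, 0, 0.1], [0, 0, 0, 0, 0, 0, 0], [0, 0, 0, 0, 0, 0, 0], [0, 0, 0, 0, 0, 0, 0], [0, 0, -0.01, 0, 0, 0, 0], [0, 0, -0.03, 0, 0, 0, 0]])

```text
time: 10.87
tool_pos: [0.6369, 0.0001, 0.0536]
tcp_rot: [-2.256, -2.182, 0.003]
wrist_force: [0.1, -0.3, -0.6]
width: 1.001
```

Emit:
apply_moves(deltas=[[0, 0, -0.03, 0, 0, 0, 0], [0, 0, -0.07, 0, 0, 0, 0], [0, 0, -0.11, 0, 0, 0, 0], [0, 0, -0.15, 0, 0, 0, 0], [0, 0, -0.18, 0, 0, 0, 0], [0, 0, -0.19, 0, 0, 0, 0], [0, 0, -0.19, 0, 0, 0, 0]])

```text
time: 11.45
tool_pos: [0.6418, -0.0002, 0.2519]
tcp_rot: [2.252, 2.179, 0.014]
wrist_force: [1.0, -0.3, -0.0]
width: 1.001
```

```bash
python3 - <<'E'
from h import *
im,C=shot("pics/w6.png"); s=expect(C,(638.5,1),-.032,.098); print(s,status.read_state()["tool_pos"])
screws(im,C,.098,s,7)
go([.5054,-.3179+.03,.24],-.2025)
E
```

```text
[(np.int64(288), np.int64(166)), (np.int64(342), np.int64(166)), (np.int64(341), np.int64(260)), (np.int64(290), np.int64(260))] [ 6.40138894e-01 -1.61720978e-04  2.48316276e-01]
ctr [638.7   1.1] sides [48.  88.1 48.  88. ] yaw short -0.0355 yaw long-90 -0.0333
delta [-0.292, -0.1252, 0.0072] [0.0068, -0.0015, 0.1695] t 11.5
```

Thick case placed at (638.7, 1.1) mm with yaw −0.034, against the dock's (638.2, 0.6) and −0.032. Now the thin case.

Emit:
apply_moves(deltas=[[-0.037, -0.015, 0, 0.006, 0, 0.03, 0], [-0.074, -0.031, 0, 0.006, 0, 0.06, 0], [-0.11, -0.047, 0, 0.006, 0, 0.09, 0], [-0.147, -0.063, 0, 0.006, 0, 0.12, 0], [-0.184, -0.079, 0, 0.006, 0, 0.15, 0], [-0.22, -0.095, 0.003, 0.006, 0, 0.17, 0], [-0.255, -0.11, 0.005, 0.006, 0, 0.17, 0], [-0.28, -0.12, 0.007, 0.006, 0, 0.17, 0]])

```text
time: 12.17
tool_pos: [0.5065, -0.2776, 0.2347]
tcp_rot: [-2.43, -1.978, 0.007]
wrist_force: [0.7, -0.1, -0.9]
width: 1.0
```

Emit:
apply_moves(deltas=[[-0.01, -0.005, 0, 0, 0, 0, 0], [-0.012, -0.005, 0, 0, 0, 0, 0], [-0.012, -0.005, 0, 0, 0, 0, 0], [-0.012, -0.005, 0, 0, 0, 0, 0]])

```text
time: 12.5
tool_pos: [0.5027, -0.2854, 0.2373]
tcp_rot: [-2.43, -1.982, 0.002]
wrist_force: [0.4, 0.1, 0.4]
width: 1.001
```

```bash
python3 - <<'E'
from h import *
im,C=shot("pics/w7.png"); s=expect(C,(505.4,-317.9),-.2025,.034); print(s,status.read_state()["tool_pos"])
screws(im,C,.034,s,7)
go([.5054,-.3179,-.024],-.2025)
E
```

```text
[(np.int64(307), np.int64(194)), (np.int64(353), np.int64(194)), (np.int64(351), np.int64(274)), (np.int64(308), np.int64(273))] [ 0.50311683 -0.28524723  0.23773857]
ctr [ 505.3 -319.6] sides [47.8 88.2 47.9 88.1] yaw short -0.202 yaw long-90 -0.2033
delta [-0.0321, 0.0099, 0.2616] [-0.0042, -0.002, 0.0009] t 12.55
```

Emit:
apply_moves(deltas=[[-0.02, 0.006, 0.035, -0.004, -0.002, 0, 0], [-0.034, 0.01, 0.07, -0.004, -0.002, 0, 0], [-0.034, 0.01, 0.11, -0.004, -0.002, 0, 0], [-0.034, 0.01, 0.15, -0.004, -0.002, 0, 0], [-0.034, 0.01, 0.185, -0.004, -0.002, 0, 0], [-0.034, 0.01, 0.21, -0.004, -0.002, 0, 0], [-0.034, 0.01, 0.225, -0.004, -0.002, 0, 0], [-0.034, 0.01, 0.235, -0.004, -0.002, 0, 0]])

```text
time: 13.22
tool_pos: [0.5041, -0.3189, 0.0004]
tcp_rot: [-2.43, -1.986, 0.002]
wrist_force: [-0.1, 0.8, 0.2]
width: 0.998
```

```bash
python3 -c "
from h import *
go([.5053,-.3196,-.024],-.2025)"
```

```text
delta [-0.0005, 0.0014, 0.0244] [-0.0032, -0.001, 0.0017] t 13.22
```

Emit:
apply_moves(deltas=[[-0.0005, 0.001, 0.008, -0.003, -0.001, 0.001, 0], [-0.0005, 0.001, 0.015, -0.003, -0.001, 0.001, 0], [-0.0005, 0.001, 0.021, -0.003, -0.001, 0.001, 0], [-0.0005, 0.001, 0.025, -0.003, -0.001, 0.001, 0], [-0.0005, 0.001, 0.025, -0.003, -0.001, 0.001, 0.1], [-0.0005, 0.001, 0.025, -0.003, -0.001, 0.001, 0.2], [-0.0005, 0.001, 0.025, -0.003, -0.001, 0.001, 0.3], [-0.0005, 0.001, 0.025, -0.003, -0.001, 0.001, 0.4]])

```text
time: 13.88
tool_pos: [0.5066, -0.3231, -0.0204]
tcp_rot: [2.431, 1.98, 0.002]
wrist_force: [0.8, -0.1, 0.4]
width: 0.688
```

Emit:
apply_moves(deltas=[[0, 0, 0, 0, 0, 0, 0.45], [0, 0, 0, 0, 0, 0, 0.45], [0, 0, 0, 0, 0, 0, 0.45], [0, 0, 0, 0, 0, 0, 0.45], [0, 0, 0, 0, 0, 0, 0.45]])

```text
time: 14.3
tool_pos: [0.5066, -0.3231, -0.0204]
tcp_rot: [2.431, 1.98, 0.002]
wrist_force: [-0.9, 0.7, 5.6]
width: 0.695
```

Gripped at 59 mm. Lifting well above the stack height.

Emit:
apply_moves(deltas=[[0, 0, -0.004, 0, 0, 0, 1], [0, 0, -0.015, 0, 0, 0, 1], [0, 0, -0.04, 0, 0, 0, 1], [0, 0, -0.07, 0, 0, 0, 1], [0, 0, -0.1, 0, 0, 0, 1], [0, 0, -0.13, 0, 0, 0, 1], [0, 0, -0.145, 0, 0, 0, 1], [0, 0, -0.15, 0, 0, 0, 1]])

```text
time: 14.97
tool_pos: [0.5073, -0.3233, 0.133]
tcp_rot: [2.428, 1.977, 0.004]
wrist_force: [1.2, -0.8, -0.6]
width: 0.688
```

```bash
python3 -c "
from h import *
print(status.read_state()['width'],status.read_state()['tool_pos'])
go([.6387,.0011,.13],-.034)"
```

```text
0.6877162753375574 [ 0.5072944  -0.32331575  0.1329727 ]
delta [0.3443, 0.0629, 0.002] [0.0094, 0.0055, -0.17] t 14.97
```

Emit:
apply_moves(deltas=[[0.015, 0.003, 0, 0.009, 0.005, -0.02, 1], [0.045, 0.008, 0, 0.009, 0.005, -0.04, 1], [0.08, 0.015, 0, 0.009, 0.005, -0.06, 1], [0.118, 0.022, 0, 0.009, 0.005, -0.08, 1], [0.156, 0.029, 0, 0.009, 0.005, -0.1, 1], [0.194, 0.036, 0, 0.009, 0.005, -0.12, 1], [0.232, 0.043, 0, 0.009, 0.005, -0.14, 1], [0.265, 0.049, 0, 0.009, 0.005, -0.16, 1]])

```text
time: 15.63
tool_pos: [0.6057, -0.0689, 0.1256]
tcp_rot: [-2.26, -2.168, 0.005]
wrist_force: [1.0, -0.5, -2.4]
width: 0.688
```

```bash
python3 -c "
from h import *
print(status.read_state()['width'],status.read_state()['tool_pos'])
go([.6387,.0011,.13],-.034)"
```

```text
0.6884482754401744 [ 0.6057484  -0.06889237  0.12561556]
delta [0.0713, 0.03, -0.0044] [-0.0095, -0.0045, -0.0078] t 15.63
```

Emit:
apply_moves(deltas=[[0.025, 0.011, -0.004, -0.009, -0.004, -0.005, 1], [0.045, 0.02, -0.004, -0.009, -0.004, -0.007, 1], [0.06, 0.026, -0.004, -0.009, -0.004, -0.007, 1], [0.068, 0.029, -0.004, -0.009, -0.004, -0.007, 1], [0.068, 0.029, -0.004, -0.009, -0.004, -0.007, 1], [0.068, 0.029, -0.004, -0.009, -0.004, -0.007, 1], [0.068, 0.029, -0.004, -0.009, -0.004, -0.007, 1]])

```text
time: 16.22
tool_pos: [0.6381, -0.0069, 0.1315]
tcp_rot: [2.261, 2.177, 0.001]
wrist_force: [0.6, -0.2, -2.1]
width: 0.687
```

```bash
cat >> h.py <<'E'
def held(fn,h,zg,goal,yaw,zstage):
    "measure the held case (height h, gripped with TCP z zg on the bench) and print the move to its goal"
    st=status.read_state(); im,C=shot(fn); zt=h+st["tool_pos"][2]-zg
    s=expect(C,st["tool_pos"][:2]*1000,yaw,zt)[:2]; print(st["tool_pos"],st["tcp_rot"].round(4),zt,s)
    c,a=two(im,C,zt,s,16); e=(np.array(goal)-c)/1000
    go([st["tool_pos"][0]+e[0],st["tool_pos"][1]+e[1],zstage],yaw+0*a)
E
python3 - <<'E'
from h import *
held("pics/w8.png",.034,-.0204,(638.7,1.1),-.034,.0845)
E
```

```text
[ 0.6381404  -0.00685085  0.13145038] [2.2610e+00 2.1773e+00 8.0000e-04] 0.1858503753442345 [(np.int64(251), np.int64(214)), (np.int64(393), np.int64(213))]
ctr [637.2  -3.9] gap 48.1 yaw -0.0356
delta [0.0053, 0.001, 0.0472] [0.0027, 0.0014, -0.0043] t 16.27
```

Emit:
apply_moves(deltas=[[0.003, 0.001, 0.004, 0.003, 0.001, -0.003, 1], [0.005, 0.001, 0.013, 0.003, 0.001, -0.003, 1], [0.005, 0.001, 0.023, 0.003, 0.001, -0.003, 1], [0.005, 0.001, 0.033, 0.003, 0.001, -0.003, 1], [0.005, 0.001, 0.041, 0.003, 0.001, -0.003, 1], [0.005, 0.001, 0.046, 0.003, 0.001, -0.003, 1], [0.005, 0.001, 0.047, 0.003, 0.001, -0.003, 1], [0.005, 0.001, 0.047, 0.003, 0.001, -0.003, 1]])

```text
time: 16.93
tool_pos: [0.6398, -0.0008, 0.0841]
tcp_rot: [-2.258, -2.183, 0.001]
wrist_force: [0.8, -0.7, -1.0]
width: 0.687
```

```bash
python3 - <<'E'
from h import *
held("pics/w9.png",.034,-.0204,(638.7,1.1),-.034,.0776)
E
```

```text
[ 0.63977804 -0.00083979  0.0841254 ] [-2.2584e+00 -2.1830e+00  7.0000e-04] 0.13852540407040653 [(np.int64(251), np.int64(213)), (np.int64(393), np.int64(213))]
ctr [638.9   2.1] gap 48.2 yaw -0.0332
delta [-0.001, -0.0007, 0.0073] [0.0005, -0.0, 0.0001] t 16.98
```

Emit:
apply_moves(deltas=[[-0.001, 0, 0.0015, 0, 0, 0, 1], [-0.001, 0, 0.003, 0, 0, 0, 1], [-0.001, 0, 0.0045, 0, 0, 0, 1], [-0.001, 0, 0.0055, 0, 0, 0, 1], [-0.001, 0, 0.0065, 0, 0, 0, 1], [-0.001, 0, 0.007, 0, 0, 0, 1], [-0.001, 0, 0.0075, 0, 0, 0, 1], [-0.001, 0, 0.0075, 0, 0, 0, 1]])

```text
time: 17.65
tool_pos: [0.6404, -0.0019, 0.0778]
tcp_rot: [2.258, 2.183, 0.001]
wrist_force: [-0.7, 0.4, -1.7]
width: 0.688
```

Emit:
apply_moves(deltas=[[0, 0, 0.0005, 0, 0, 0, 1], [0, 0, 0.001, 0, 0, 0, 1], [0, 0, 0.001, 0, 0, 0, 1]])

```text
time: 17.9
tool_pos: [0.6406, -0.0018, 0.0777]
tcp_rot: [2.258, 2.183, 0.002]
wrist_force: [-2.8, 0.0, 4.8]
width: 0.69
```

Contact at the expected height (+4.8 N). Releasing and going up.

Emit:
apply_moves(deltas=[[0, 0, 0, 0, 0, 0, 0.25], [0, 0, 0, 0, 0, 0, 0.2], [0, 0, 0, 0, 0, 0, 0.1], [0, 0, 0, 0, 0, 0, 0], [0, 0, 0, 0, 0, 0, 0], [0, 0, 0, 0, 0, 0, 0], [0, 0, -0.01, 0, 0, 0, 0], [0, 0, -0.03, 0, 0, 0, 0]])

```text
time: 18.57
tool_pos: [0.6376, -0.0018, 0.104]
tcp_rot: [-2.256, -2.18, 0.006]
wrist_force: [-0.1, 0.9, 0.2]
width: 1.0
```

Emit:
apply_moves(deltas=[[0, 0, -0.03, 0, 0, 0, 0], [0, 0, -0.07, 0, 0, 0, 0], [0, 0, -0.11, 0, 0, 0, 0], [0, 0, -0.15, 0, 0, 0, 0], [0, 0, -0.18, 0, 0, 0, 0], [0, 0, -0.2, 0, 0, 0, 0], [0, 0, -0.2, 0, 0, 0, 0]])

```text
time: 19.15
tool_pos: [0.6431, -0.002, 0.3151]
tcp_rot: [2.252, 2.177, 0.014]
wrist_force: [0.4, 0.0, 1.6]
width: 1.0
```

```bash
python3 - <<'E'
from h import *
im,C=shot("pics/w10.png"); s=expect(C,(638.7,1.1),-.034,.132); print(s,status.read_state()["tool_pos"])
screws(im,C,.132,s,7)
# tester outline in the top view (dark base) with rough base corners at z=.03
T=vision.read_camera("top"); cv2.imwrite("pics/top2.png",T[:,:,::-1]); Ct=cam("top")
g=cv2.cvtColor(T,cv2.COLOR_RGB2HSV)
for nm,lo,hi in(("screen",(50,80,60),(80,255,255)),("brass",(18,120,100),(35,255,255))):
    m=cv2.inRange(g,lo,hi); n,l,S,c=cv2.connectedComponentsWithStats(m)
    for i in range(1,n):
        if S[i,4]>8 and c[i][0]<265 and 180<c[i][1]<300: print(nm,c[i].round(1),S[i,4],plane(Ct,c[i],.03).round(4))
go([.52,.15,.30],0.05)
E
```

```text
[(np.int64(289), np.int64(162)), (np.int64(338), np.int64(162)), (np.int64(337), np.int64(249)), (np.int64(291), np.int64(249))] [ 0.64200594 -0.00193626  0.31165818]
ctr [639.4   1.3] sides [48.1 88.  48.1 88.2] yaw short -0.0303 yaw long-90 -0.0322
screen [170.2 272. ] 397 [0.4489 0.2665 0.03  ]
brass [221.  268.6] 43 [0.4586 0.167  0.03  ]
brass [205.5 270.2] 40 [0.4545 0.1974 0.03  ]
delta [0.1477, -0.1259, 0.0081] [0.0041, 0.0001, -0.084] t 19.25
```

Stack verified: thin case at (639.4, 1.3), yaw −0.031, within 1 mm of the thick one. Now I look at the tester; the sockets give its yaw as about 0.13.

```bash
python3 -c "
from h import *
go([.53,.16,.33],0.134)"
```

```text
delta [0.158, -0.1161, -0.0219] [0.0041, 0.0003, -0.168] t 19.25
```

Emit:
apply_moves(deltas=[[0.027, -0.02, -0.01, 0.004, 0, -0.04, 0.5], [0.055, -0.04, -0.02, 0.004, 0, -0.08, 1], [0.083, -0.06, -0.02, 0.004, 0, -0.12, 1], [0.11, -0.08, -0.02, 0.004, 0, -0.168, 1], [0.135, -0.1, -0.02, 0.004, 0, -0.168, 1], [0.152, -0.114, -0.02, 0.004, 0, -0.168, 1], [0.156, -0.116, -0.02, 0.004, 0, -0.168, 1], [0.156, -0.116, -0.02, 0.004, 0, -0.168, 1]])

```text
time: 19.92
tool_pos: [0.5279, 0.1589, 0.3247]
tcp_rot: [-2.062, -2.365, 0.007]
wrist_force: [0.4, 0.2, 0.0]
width: -0.001
```

Emit:
apply_moves(deltas=[[0, 0, 0, 0, 0, 0, 1], [0, 0, 0, 0, 0, 0, 1]])

```text
time: 20.08
tool_pos: [0.5298, 0.157, 0.3254]
tcp_rot: [-2.067, -2.362, 0.006]
wrist_force: [0.2, 0.2, 1.2]
width: -0.001
```

```bash
python3 - <<'E'
from h import *
im,C=shot("pics/w11.png"); st=status.read_state(); print(st["tool_pos"].tolist(),st["tcp_rot"].tolist(),st["width"],st["time"])
E
```

```text
[0.5299649094921767, 0.15693688461413807, 0.32571637175796336] [-2.067572885045377, -2.361939410512032, 0.005387482356111689] 0.0019639877651270433 20.1333
```

View pics/w11.png

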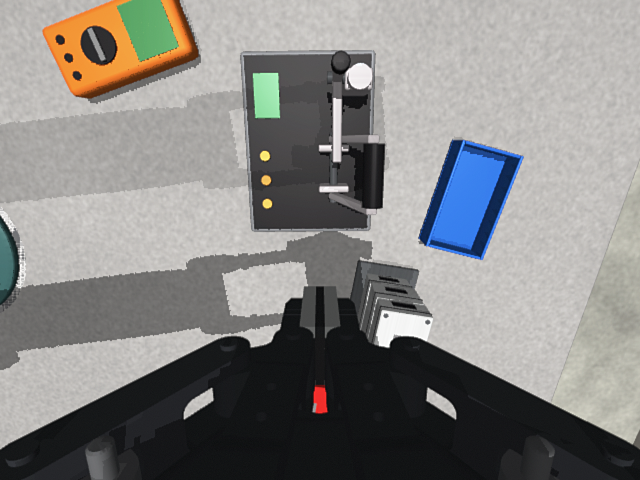

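The tester is clear: base corners (241,52), (374,50), (370,230), (251,230); grip bar around (374,175); black thumb tip (340,62); hook arm (337,85–160).

```bash
python3 - <<'E'
from h import *
im=cv2.imread("pics/w11.png")[:,:,::-1].copy(); C=cam("wrist",status.read_state())
P=np.array([plane(C,u,.03)[:2]*1000 for u in((241,52),(374,50),(370,230),(251,230))])
print(P.round(1),[round(float(np.linalg.norm(P[i]-P[(i+1)%4])),1) for i in range(4)])
d=P[0]-P[3]+P[1]-P[2]; yaw=np.arctan2(-d[0],d[1]); x=np.array([np.cos(yaw),np.sin(yaw)]); y=np.array([-x[1],x[0]])
O=P.mean(0)-25*y; print("yaw",yaw,"yaw2",np.arctan2(*(P[1]-P[0]+P[2]-P[3])[::-1]),"origin",O)
br=[plane(C,u,.03)[:2]*1000 for u in((265,156),(267,203.5))]; e=br[0]-br[1]; print("brass yaw",np.arctan2(-e[0],e[1]))
# dark blobs: bar and tip
g=im.max(2)
for nm,box,z in(("bar",(355,125,395,225),.149),("tip",(325,48,354,76),.170)):
    a,b,c,f=box; m=(g[b:f,a:c]<40).astype(np.uint8); n,l,S,k=cv2.connectedComponentsWithStats(m); i=1+np.argmax(S[1:,4])
    r=cv2.minAreaRect(np.argwhere(l==i)[:,::-1].astype(np.float32)); u=np.array(r[0])+[a,b]; w=plane(C,u,z)[:2]*1000
    print(nm,u,r[1],r[2],"world",w,"tester",(w-O)@x,(w-O)@y)
for nm,q,z in(("bar",(65,0),.149),("tip",(32,95),.175),("hinge",(32,95),.095),("armY",(50,34),.1)):
    w=O+q[0]*x+q[1]*y; print(nm,w,proj(C,[*(w/1000),z]))
E
```

```text
[[414.  309.4]
 [568.5 331.9]
 [600.5 117.1]
 [443.   96. ]] [156.1, 217.1, 158.9, 215.4]
yaw 0.1415015990959502 yaw2 0.13858433645064488 origin [510.02543986 188.8531087 ]
brass yaw 0.13404933381339712
bar [363.07266998 175.57820892] (63.11903381347656, 16.855018615722656) 89.09062194824219 world [564.72372483 196.3259951 ] tester 55.20549448609394 -0.3158942436142788
tip [340.5  67.5] (13.0, 19.0) 90.0 world [528.8950376  283.38313481] tester 32.01255931965877 90.9240540342302
bar [574.37578709 198.02004987] [373.33213374 175.14806794]
tip [528.30777371 287.41657185] [340.82318917  60.89226471]
hinge [528.30777371 287.41657185] [336.83695758  76.91783374]
armY [554.73069158 229.56478354] [353.8142508 138.3840904]
```

The geometry agrees: the predicted bar (373,175) and tip (341,61) match the picture, giving yaw 0.139 and origin (510, 189) mm. The fingers are shut, so I move beside the thumb post on its −y side, above the hook arm.

```bash
cat >> h.py <<'E'
def T(x,y,z,a=.139): return [.510+(x*np.cos(a)-y*np.sin(a))/1000,.189+(x*np.sin(a)+y*np.cos(a))/1000,z]
def where(a=.139):
    s=status.read_state(); d=(s["tool_pos"][:2]-[.510,.189])*1000; c,n=np.cos(a),np.sin(a)
    print("tester",(d@[c,n]).round(1),(d@[-n,c]).round(1),"z",s["tool_pos"][2].round(4),"F",s["wrist_force"].round(1),"t",round(s["time"],2),"w",round(s["width"],3))
E
python3 -c "
from h import *
go(T(30,60,.2),.139); go(T(30,60,.12),.139)"
```

```text
delta [0.0947, 0.0146, 0.1256] [-0.0043, 0.0003, -0.0063] t 20.13
delta [0.0947, 0.015, 0.2056] [-0.0043, 0.0003, -0.0063] t 20.13
```

Emit:
apply_moves(deltas=[[0.03, 0.005, 0.0, -0.004, 0, -0.006, 1], [0.06, 0.01, 0.02, -0.004, 0, -0.006, 1], [0.085, 0.015, 0.05, -0.004, 0, -0.006, 1], [0.095, 0.015, 0.085, -0.004, 0, -0.006, 1], [0.095, 0.015, 0.12, -0.004, 0, -0.006, 1], [0.095, 0.015, 0.15, -0.004, 0, -0.006, 1], [0.095, 0.015, 0.165, -0.004, 0, -0.006, 1], [0.095, 0.015, 0.17, -0.004, 0, -0.006, 1]])

```text
time: 20.8
tool_pos: [0.529, 0.252, 0.1515]
tcp_rot: [-2.06, -2.368, 0.01]
wrist_force: [0.0, 0.5, 0.0]
width: 0.002
```

Emit:
apply_moves(deltas=[[0, 0, 0.015, 0, 0, 0, 1], [0, 0, 0.03, 0, 0, 0, 1], [0, 0, 0.035, 0, 0, 0, 1], [0, 0, 0.035, 0, 0, 0, 1], [0, 0, 0.035, 0, 0, 0, 1]])

```text
time: 21.22
tool_pos: [0.532, 0.2539, 0.1223]
tcp_rot: [2.061, 2.37, 0.002]
wrist_force: [0.3, 0.1, 0.5]
width: 0.001
```

```bash
python3 - <<'E'
from h import *
where()
im=vision.read_camera("scene"); C=cam("scene"); u=proj(C,T(32,95,.13)).astype(int); print(u)
c=im[u[1]-70:u[1]+70,u[0]-90:u[0]+90]; cv2.imwrite("pics/s2.png",cv2.resize(c,None,fx=4,fy=4,interpolation=cv2.INTER_CUBIC)[:,:,::-1])
E
```

```text
tester 30.8 61.3 z 0.1223 F [0.3 0.1 0.5] t 21.22 w 0.001
[475 299]
```

View pics/s2.png

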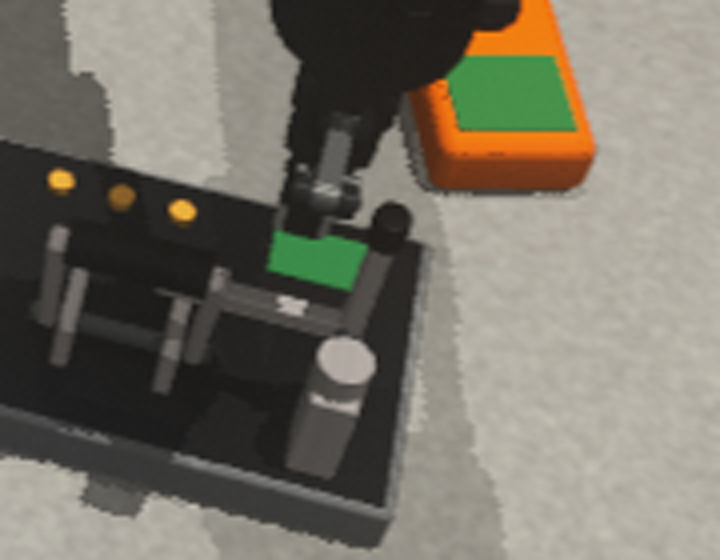

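```bash
python3 - <<'E'
from h import *
C=cam("scene"); a=[385,229]
for z in (.14,.15,.16,.17,.18): print(z,[((proj(C,T(x,y,z))-a)*4).round(0) for x,y in((30.8,61),(45,61),(45,72))])
print("tip",((proj(C,T(32,95,.175))-a)*4).round(0))
E
```

```text
0.14 [array([287., 244.]), array([282., 270.]), array([308., 277.])]
0.15 [array([292., 230.]), array([287., 256.]), array([313., 263.])]
0.16 [array([297., 216.]), array([292., 242.]), array([318., 249.])]
0.17 [array([302., 201.]), array([296., 227.]), array([323., 234.])]
0.18 [array([307., 186.]), array([301., 213.]), array([328., 220.])]
tip [387. 217.]
```

The tips are about 35 mm above the reported TCP. Next I sweep the thumb post over in an arc.

Emit:
apply_moves(deltas=[[0.008, 0, 0.004, 0, 0, 0, 1], [0.017, 0, 0.005, 0, 0, 0, 1], [0.025, 0, 0.005, 0, 0, 0, 1], [0.034, 0, 0.005, 0, 0, 0, 1], [0.043, 0, 0.008, 0, 0, 0, 1], [0.05, 0, 0.011, 0, 0, 0, 1], [0.058, 0, 0.016, 0, 0, 0, 1], [0.064, 0, 0.021, 0, 0, 0, 1]])

```text
time: 21.93
tool_pos: [0.5221, 0.3187, 0.1002]
tcp_rot: [2.06, 2.372, 0.002]
wrist_force: [0.8, -1.4, 1.1]
width: -0.004
```

```bash
python3 -c "
from h import *
where()"
```

```text
tester 30.0 126.8 z 0.1002 F [ 0.8 -1.4  1.1] t 21.93 w -0.004
```

Emit:
apply_moves(deltas=[[0.004, 0, 0.004, 0, 0, 0, 1], [0.007, 0, 0.009, 0, 0, 0, 1], [0.01, 0, 0.014, 0, 0, 0, 1], [0.012, 0, 0.018, 0, 0, 0, 1], [0.014, 0, 0.023, 0, 0, 0, 1], [0.015, 0, 0.027, 0, 0, 0, 1], [0.016, 0, 0.03, 0, 0, 0, 1]])

```text
time: 22.52
tool_pos: [0.5203, 0.333, 0.0707]
tcp_rot: [2.06, 2.371, 0.001]
wrist_force: [-2.7, -7.3, 21.0]
width: -0.002
```

```bash
python3 - <<'E'
from h import *
where()
im=vision.read_camera("scene"); cv2.imwrite("pics/s3full.png",im[:,:,::-1])
E
```

```text
tester 30.2 141.2 z 0.0707 F [-2.7 -7.3 21. ] t 22.52 w -0.002
```

The upward reaction (21 N) shows the catch is on its stop. I back off upwards and check.

Emit:
apply_moves(deltas=[[0, 0, -0.02, 0, 0, 0, 1], [0, 0, -0.055, 0, 0, 0, 1], [0, 0, -0.095, 0, 0, 0, 0.5], [0, 0, -0.13, 0, 0, 0, 0], [0, 0, -0.15, 0, 0, 0, 0], [0, 0, -0.15, 0, 0, 0, 0]])

```text
time: 23.07
tool_pos: [0.5231, 0.3351, 0.2275]
tcp_rot: [2.059, 2.368, 0.018]
wrist_force: [0.7, 0.1, 1.8]
width: 0.565
```

```bash
python3 - <<'E'
from h import *
where()
im=vision.read_camera("scene"); a=(385,229)
cv2.imwrite("pics/s4.png",cv2.resize(im[a[1]:a[1]+140,a[0]:a[0]+180],None,fx=4,fy=4,interpolation=cv2.INTER_CUBIC)[:,:,::-1])
C=cam("scene"); print("tip at 1.5/1.2:",[((proj(C,T(32,95+80*np.sin(t),.095+.08*np.cos(t)))-a)*4).round() for t in(1.5,1.2,.9)])
go(T(65,0,.22),.139); go(T(65,0,.088),.139)
E
```

```text
tester 33.2 142.9 z 0.2275 F [0.7 0.1 1.8] t 23.07 w 0.565
tip at 1.5/1.2: [array([534., 368.]), array([537., 334.]), array([522., 299.])]
delta [-0.1424, 0.0331, 0.004] [0.007, -0.003, 0.0008] t 23.12
delta [-0.1428, 0.0321, 0.136] [0.007, -0.003, 0.0008] t 23.12
```

View pics/s4.png

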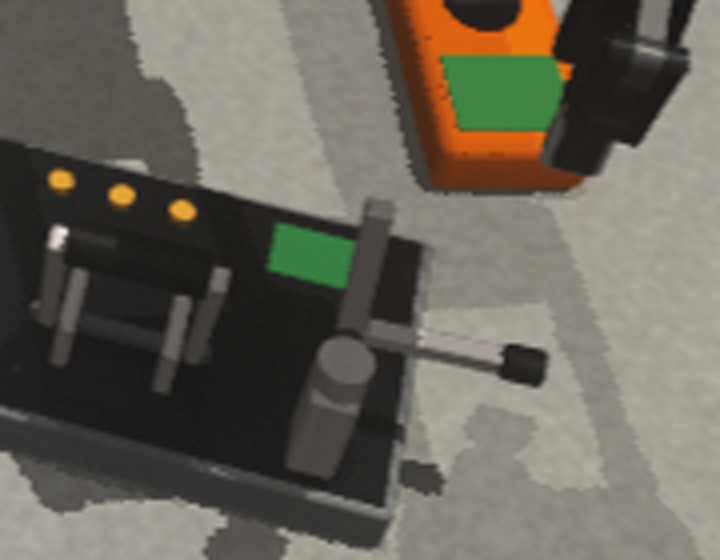

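The catch is fully over: its tip at (543,366) matches the 1.5 rad prediction (534,368). The lever is at rest. Next I move over the grip bar with the jaws open.

Emit:
apply_moves(deltas=[[-0.035, 0.008, 0, 0.007, -0.003, 0, 0], [-0.07, 0.016, 0, 0.007, -0.003, 0, 0], [-0.105, 0.024, 0, 0.007, -0.003, 0, 0], [-0.13, 0.03, 0, 0.007, -0.003, 0, 0], [-0.142, 0.032, 0, 0.007, -0.003, 0, 0], [-0.142, 0.032, 0.01, 0.007, -0.003, 0, 0], [-0.142, 0.032, 0.02, 0.007, -0.003, 0, 0], [-0.142, 0.032, 0.02, 0.007, -0.003, 0, 0]])

```text
time: 23.78
tool_pos: [0.5686, 0.1975, 0.1961]
tcp_rot: [-2.056, -2.367, 0.018]
wrist_force: [-0.7, 0.0, -1.1]
width: 1.003
```

```bash
python3 -c "
from h import *
where(); go(T(65,0,.088),.139)"
```

```text
tester 59.2 0.3 z 0.1961 F [-0.7  0.  -1.1] t 23.78 w 1.003
delta [0.0, 0.0071, 0.108] [-0.0129, 0.0028, 0.0013] t 23.78
```

Emit:
apply_moves(deltas=[[0, 0.003, 0.02, -0.006, 0.001, 0, 0], [0, 0.004, 0.045, -0.006, 0.001, 0, 0], [0, 0.004, 0.07, -0.006, 0.001, 0, 0], [0, 0.004, 0.09, -0.006, 0.001, 0, 0], [0, 0.004, 0.105, -0.006, 0.001, 0, 0], [0, 0.004, 0.108, -0.006, 0.001, 0, 0], [0, 0.004, 0.108, -0.006, 0.001, 0, 0], [0, 0.004, 0.108, -0.006, 0.001, 0, 0]])

```text
time: 24.45
tool_pos: [0.5746, 0.1984, 0.0927]
tcp_rot: [2.058, 2.372, -0.002]
wrist_force: [-0.2, -0.3, -1.3]
width: 1.002
```

```bash
python3 -c "
from h import *
where(); go(T(65,0,.088),.139)"
```

```text
tester 65.3 0.4 z 0.0927 F [-0.2 -0.3 -1.3] t 24.45 w 1.002
delta [-0.0004, -0.0003, 0.0047] [-0.0001, 0.0015, 0.0024] t 24.45
```

Well centred. Closing gently on the bar.

Emit:
apply_moves(deltas=[[0, 0, 0.004, 0, 0, 0, 0.3], [0, 0, 0.004, 0, 0, 0, 0.5], [0, 0, 0.004, 0, 0, 0, 0.65], [0, 0, 0.004, 0, 0, 0, 0.75], [0, 0, 0.004, 0, 0, 0, 0.85], [0, 0, 0.004, 0, 0, 0, 0.9], [0, 0, 0.004, 0, 0, 0, 0.9], [0, 0, 0.004, 0, 0, 0, 0.9]], squeeze=30)

```text
time: 25.12
tool_pos: [0.5751, 0.1973, 0.0891]
tcp_rot: [2.06, 2.37, -0.001]
wrist_force: [-0.7, 0.9, 3.6]
width: 0.222
```

```bash
python3 -c "
from h import *
where()
for th in (.12,.24,.36,.48,.6,.66,.7):
    L=.32-th; print(th,'dy',round(.11*(np.sin(L)-np.sin(.32)),4),'dz',round(-.11*(np.cos(L)-np.cos(.32)),4))"
```

```text
tester 65.6 -0.8 z 0.0891 F [-0.7  0.9  3.6] t 25.12 w 0.222
0.12 dy -0.0127 dz -0.0034
0.24 dy -0.0258 dz -0.0052
0.36 dy -0.039 dz -0.0055
0.48 dy -0.0521 dz -0.0042
0.6 dy -0.065 dz -0.0013
0.66 dy -0.0713 dz 0.0007
0.7 dy -0.0754 dz 0.0023
```

The bar is gripped (width about 19 mm). Pulling along the arc.

Emit:
apply_moves(deltas=[[0, -0.008, -0.002, 0, 0, 0, 1], [0, -0.017, -0.004, 0, 0, 0, 1], [0, -0.026, -0.005, 0, 0, 0, 1], [0, -0.035, -0.0055, 0, 0, 0, 1], [0, -0.044, -0.005, 0, 0, 0, 1], [0, -0.053, -0.004, 0, 0, 0, 1], [0, -0.062, -0.002, 0, 0, 0, 1], [0, -0.069, 0, 0, 0, 0, 1]])

```text
time: 25.78
tool_pos: [0.5121, 0.1885, 0.0923]
tcp_rot: [2.054, 2.364, 0.015]
wrist_force: [8.7, -0.4, 4.3]
width: 0.226
```

Emit:
apply_moves(deltas=[[0, -0.003, 0.001, 0, 0, 0, 1], [0, -0.005, 0.002, 0, 0, 0, 1], [0, -0.005, 0.002, 0, 0, 0, 1], [0, -0.005, 0.002, 0, 0, 0, 1], [0, -0.005, 0.002, 0, 0, 0, 1], [0, -0.005, 0.002, 0, 0, 0, 1]])

```text
time: 26.28
tool_pos: [0.507, 0.1878, 0.0904]
tcp_rot: [2.054, 2.365, 0.013]
wrist_force: [6.3, -1.3, 6.9]
width: 0.226
```

```bash
python3 - <<'E'
from h import *
where()
im=vision.read_camera("scene"); C=cam("scene"); a=(250,200)
Z=cv2.resize(im[a[1]:a[1]+165,a[0]:a[0]+260],None,fx=3,fy=3,interpolation=cv2.INTER_CUBIC)
cv2.imwrite("pics/s5.png",Z[:,:,::-1])
print("arm tops at .7/.58/0:",[[((proj(C,T(30+110*np.sin(.32-t),s,.045+.11*np.cos(.32-t)))-a)*3).round().tolist() for s in(34,-34)] for t in(.7,.58,0)])
S=whites(im,170,400); Ct=cam("top"); t=vision.read_camera("top")
for z,c in((.132,(639,1.2)),): print("stack centre expected in top",proj(Ct,[.639,.0012,.132]))
for c in whites(t,150,600): print(np.round(cv2.minAreaRect(c)[0],1),np.round(cv2.minAreaRect(c)[1],1))
E
```

```text
tester -3.2 -0.8 z 0.0904 F [ 6.3 -1.3  6.9] t 26.28 w 0.226
arm tops at .7/.58/0: [[[588.0, 196.0], [473.0, 167.0]], [[585.0, 207.0], [469.0, 178.0]], [[566.0, 295.0], [445.0, 263.0]]]
stack centre expected in top [307.72955712 170.41875261]
[307.2 169.5] [53.  30.9]
[ 17.7 117.6] [101.   48.9]
```

View pics/s5.png

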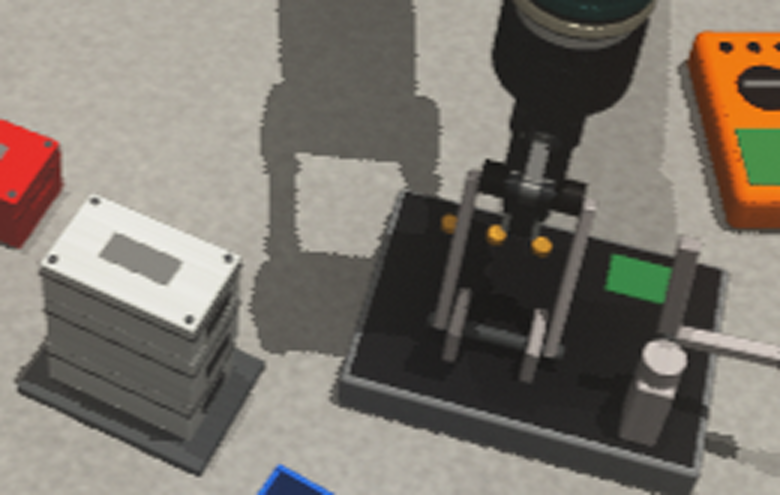

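The stack is square and the catch is over, but the lever is only at about 0.6 rad. I pull a little more, up to the stop.

Emit:
apply_moves(deltas=[[0, -0.003, 0.001, 0, 0, 0, 1], [0, -0.006, 0.002, 0, 0, 0, 1], [0, -0.008, 0.003, 0, 0, 0, 1], [0, -0.008, 0.003, 0, 0, 0, 1], [0, -0.008, 0.003, 0, 0, 0, 1], [0, -0.008, 0.003, 0, 0, 0, 1], [0, -0.008, 0.003, 0, 0, 0, 1], [0, -0.008, 0.003, 0, 0, 0, 1]])

```text
time: 27.05
tool_pos: [0.5009, 0.187, 0.0883]
tcp_rot: [2.053, 2.363, 0.017]
wrist_force: [8.2, -0.1, 8.3]
width: 0.221
```

```bash
python3 - <<'E'
from h import *
where()
im=vision.read_camera("scene"); C=cam("scene")
# bright +y arm top edge: compare the end of the grey arm with predictions
g=cv2.cvtColor(im,cv2.COLOR_RGB2GRAY); old=cv2.imread("pics/s5.png",0)
Z=cv2.cvtColor(cv2.resize(im[200:365,250:510],None,fx=3,fy=3,interpolation=cv2.INTER_CUBIC),cv2.COLOR_RGB2GRAY)
for nm,q in(("before",old),("now",Z)):
    w=q[185:300,560:605]; ys,xs=np.where(w>75); print(nm,"arm topmost row",185+ys.min(), "x there",560+xs[ys==ys.min()].mean())
cv2.imwrite("pics/s6.png",Z)
E
```

```text
tester -9.3 -0.7 z 0.0883 F [ 8.2 -0.1  8.3] t 27.05 w 0.221
before arm topmost row 185 x there 595.0
now arm topmost row 185 x there 595.0
```

```bash
python3 - <<'E'
from h import *
a=cv2.imread("pics/s5.png",0); b=cv2.imread("pics/s6.png",0)
for nm,(x,y,w,h) in(("+y arm top",(565,195,40,50)),("-y arm top",(455,165,40,45)),("catch",(660,240,45,60)),("stack",(30,190,210,150))):
    r=cv2.matchTemplate(b[y-25:y+h+25,x-25:x+w+25],a[y:y+h,x:x+w],cv2.TM_CCOEFF_NORMED); _,s,_,p=cv2.minMaxLoc(r); print(nm,"shift",p[0]-25,p[1]-25,round(s,3))
C=cam("scene"); f=lambda t:(proj(C,T(30+110*np.sin(.32-t),34,.045+.11*np.cos(.32-t)))-(250,200))*3
for t in (.55,.6,.65,.7): print(t,f(t).round(1))
where()
E
```

```text
+y arm top shift 1 -2 0.897
-y arm top shift 2 -5 0.953
catch shift 0 0 0.999
stack shift 0 0 1.0
0.55 [584.6 210.6]
0.6 [585.8 205.2]
0.65 [586.8 200.1]
0.7 [587.6 195.6]
tester -9.3 -0.7 z 0.0883 F [ 9.6 -0.7  8.4] t 27.1 w 0.222
```

The lever moved on by about 0.05 rad, to around 0.69, which agrees with the TCP travel of 75 mm. The stack and catch have not moved. Handing in.

```bash
python3 -c "
from h import *
print(job.finish_job()); where()"
```

```text
the job is handed in; nothing more can be done
None
the job is handed in; nothing more can be done
```

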